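# Extend the funnel arm to its next lock hole

## Robot

A 6-joint arm with a two-finger parallel gripper is mounted at the origin on the work surface. World frame = base frame: x ahead of the robot, y to its left, z up, the work surface at z = 0. Lengths are in m, angles in rad, forces in N, time in s.
With the tool pointing down it reaches from about 0.35 to 0.775 m from the base axis. Payload 5.5 kg.
Tool frame: the origin (TCP) lies midway between the tips of the shut fingers; the grasp point (between the pads) lies 19 mm behind it; z points along the fingers, y is the line along which they close (so a half turn about z gives the same grasp; the last joint's range is limited). The gripper opens to 85 mm and grips with 20 to 120 N. Pads are 22 mm wide; open, the fingers measure 114 mm over their backs; the gripper's body (76 mm by 85 mm) begins 54 mm behind the grasp point. The pads swing forward as they close: fully open they stand 13 mm farther back than shut.
Start: joints at [-1.372, 0.313, 0.046, 1.304, 0, 1.431], TCP at [0.191, -0.542, 0.231] pointing down, gripper open.
Joint ranges: [-2.76, 2.76], [-0.86, 1.69], [-1.03, 1.26], [-2.2, 2.34], [-1.47, 1.5], [-3.14, 3.14]. Speed limits (rad/s): [2.57, 2.57, 3.14, 3.14, 3.14, 3.14].

## Interface

Orientations are given as a unit quaternion [w, x, y, z].
In Python, from workcell import env gives the robot as it stands. The module is installed in compiled form; this text tells all that it offers.
- The arm moves only by the tool servo_tool, never from a script. Its argument "increments" is a list of rows, each an object of numbers: "grip": the closure, from 0 (fully open) to 1 (shut); "x", "y", "z": the shift along the tool's x, y, z in mm; "roll": the turn about the tool's z in degrees. In form: [{"grip": .., "x": .., "y": .., "z": .., "roll": ..}, ...]. A call has 1 to 5 rows; each row shifts and turns the commanded pose from where the row before left it, along the tool's axes as they then stand; what a row does not reach is not made up. A row lasts 1/12 s, in which the tool goes at most 41.7 mm and 7.16 degrees, less where a joint would pass 70% of its speed; a pose out of reach is approached as far as the arm can. A call is refused whole if a number of a shift passes 41.7 or a number of a turn 7.16, either way. A call with a gripper value outside its range is refused whole. The fingers move at their own pace and stop on an object; "grip_force" is the grip in N (left out, the last holds). Time passes only in rows, so rows that do not move let the fingers close. It gives the time, the measured TCP pose, the force, the opening and the grip force at its end, in the units of the state.
- env.get_state(): the state, without advancing time (a new reading comes with each control period).
- env.read_camera(name): name is "scene" or "top"; returns the picture (400x640x3 uint8, red, green, blue); there is no depth.
- env.get_calibration(name): a dict with "vertical_fov" (degrees; the focal length in pixels is half the picture's height over the tangent of half this angle, whatever the lens; pixels are square), "cx", "cy" (the principal point, pixels), "rvec" (rotation vector, rad) and "tvec" (3), from world to camera coordinates, as OpenCV has them. Camera axes: x right, y down, z forward; pixel columns grow to the right and rows downward; lengths in m; the calibration is good to about 2 mm. A picture is of the moment at which its call begins. get_calibration takes no time and is no camera call.
- env.hand_in(): hands the job in; it is judged then, once.
The state is a dict: "clock": time; "joint_pos": joint angles; "qvel": joint speeds; "tau": joint torques, N m; "tcp_pos": TCP position; "orientation": TCP orientation; "wrist_force": force on the tool from outside, world axes, zero at the start; "ft_torque": the same for the moment, N m; "finger_gap": finger opening in m; "grip_force": force on a finger pad.
Only numpy, scipy, OpenCV 4.12 (cv2) and the standard library are available. Lean on these libraries where they do the work, as an engineer would, in place of code of your own. Each camera call takes 0.05 s, during which the arm holds its last target. There are 200 camera calls.

## Task

Run the filter funnel's telescoping arm out over the beaker: press its spring button in, slide it along the tube, and let the button pop all the way up through the hole in the locking sleeve so that the arm is locked there. Go gently, without forcing the button or the arm, and leave the glassware around it alone; let go at the end.

Things in the scene. Friction and masses are not known exactly. Their poses are not given: they have to be found in the camera images.
- fin (a point): Centre of the upright fin on the black spring button on top of the level tube: 10 mm thick along the slide direction, 24 mm wide, 22 mm tall (11 mm above and below this point). It moves with the button. x = the direction in which the arm slides out, y = across the tube, z = up. It stands mid-way on the button's thumb plate.
- thumb_plate (a point): Centre of the top face of the button's black thumb plate, at the fin's foot (11 mm below the fin's centre). Plate 44 mm along the tube, 24 mm wide, 5 mm thick: 17 mm of it show before and behind the fin. With the button up, its underside is 9 mm over the tube (7 mm over the sleeve's 2 mm cheeks, which it rides over).
- button (a joint): How far the button is pressed in, m: 0 = fully up, 0.007 = rigid stop. Spring about 4.5 N at 0, 7.5 N at the stop. Pressed past 0.004 its collar clears the tube wall and the arm can slide (aim for 0.005 to 0.0065). Let go between holes, it stays under the wall at about 0.004; over a hole it springs up by itself if nothing holds it down. Risen 1 mm into a hole, it blocks the arm.
- inner_tube (a joint): How far the arm (inner tube, ring, funnel and the button with them) is slid out, m: 0 = home, locked in the home hole (the start); end stop 0.105. It slides with 2 to 4 N and stays where left. The catch hole lies somewhere between 0.055 and 0.085 and is not measured: slide with the button free to rise and feel where it pops up and the arm stops.
- home_hole (a point): Centre of the home hole, in the tube's top face; fixed. The collar of the button, 14 mm long, sits in the hole, 18 mm long, in the 4 mm thick wall (2 mm play either way). A slot, which only the thin neck passes, leads along x to the same kind of hole in the middle of the black locking sleeve (36 mm long) that is clamped round the tube. x = slide direction, z = up.
- stand: Funnel stand, fixed: grey base 240 x 130 x 12 mm, post, level aluminium tube 36 mm wide, top face 170 mm above the bench. Origin on the bench below the home hole; x = slide direction, z = up. The tube runs from x = -77 to +165 mm; inner tube and ring with a 90 mm wide glass funnel go on beyond (funnel axis at x = 240 mm plus the slide, rim 177 mm high).
- beaker: Glass beaker, 54 mm across, 70 mm tall, on the bench under where the funnel will stand; origin at the centre of its underside. To be left alone.
- small_beaker: Smaller glass beaker, 44 mm across, 55 mm tall; origin at the centre of its underside. To be left alone.
- amber_bottle: Brown reagent bottle, 90 mm across, 190 mm tall; origin at the centre of its underside. To be left alone.
- jar: Glass jar with white lid, 60 mm across, 70 mm tall; origin at the centre of its underside. To be left alone.

How it is judged:
On the way:
1. the button is pressed in and the arm is drawn off the home hole, the button under the tube wall (value of joint button above 0.003 m and value of joint inner_tube above 0.02 m), for 0.05 s.
At the end, for the whole second after the job is handed in: The button is fully up again (within 1.5 mm) in the sleeve's hole, so that the arm is locked 45 to 95 mm out and at rest, and all glassware stands upright (value of joint button below 0.0015 m and value of joint inner_tube between 0.045 and 0.095 m and velocity of joint inner_tube below 0.01 m/s and angle between each of beaker, small_beaker, amber_bottle, jar's own z axis and vertical below 0.15 rad); the robot touches nothing.
It fails at once if the button's collar is forced against the tube wall, a hole's edge or its bottom stop with more than 25 N (contact force between button_c0 and anything else above 25 N).
It fails at once if the beaker is shifted by more than 15 mm (distance of beaker from where it was at the start of the episode above 0.015 m).
It fails at once if the small beaker is shifted by more than 15 mm (distance of small_beaker from where it was at the start of the episode above 0.015 m).
It fails at once if the amber bottle is shifted by more than 15 mm (distance of amber_bottle from where it was at the start of the episode above 0.015 m).
It fails at once if the jar is shifted by more than 15 mm (distance of jar from where it was at the start of the episode above 0.015 m).
It also fails if it takes over 40 s, if anything falls off the work surface, if the arm or the gripper's body presses on something with over 40 N, if the wrist force passes 120 N, or if a joint passes its speed limit or range.

## Working session

There is one attempt and no reset: what is moved stays moved. The work goes in short steps, Python scripts to look and compute and a tool call to move; the robot and the scene stay as the last step left them, time stands still between calls to the robot, and variables do not carry over. Pictures are saved under pics/ and viewed, at most 10 in all, crops included, and the job is handed in when it is done.

Besides the shell and the picture viewer there is one more tool, called after "Call:" as name(argument=value, ...), one argument or row to a line, values as JSON. servo_tool: Moves the arm, as the interface text tells. Its arguments: {"type":"object","properties":{"increments":{"type":"array"},"grip_force":{"type":"number"}},"required":["increments"]}

```bash
mkdir -p pics
python3 - <<'E'
from workcell import env
import cv2
for n in("scene","top"):
    cv2.imwrite(f"pics/{n}0.png",env.read_camera(n)[:,:,::-1]); print(env.get_calibration(n))
print(env.get_state())
E
```

```text
{'vertical_fov': 44.9274063015763, 'cx': 322.72171223188565, 'cy': 199.79513784420828, 'rvec': array([ 0.28250278,  3.01278086, -0.72227921]), 'tvec': array([ 0.60830247, -0.02358011,  1.1845918 ])}
{'vertical_fov': 43.07369439284036, 'cx': 308.09933552089785, 'cy': 208.7224787327279, 'rvec': array([ 2.1761482 , -2.18000092,  0.10522732]), 'tvec': array([-0.04275655,  0.63508037,  1.20399935])}
{'clock': 0.1, 'joint_pos': array([-1.37156900e+00,  3.13948736e-01,  4.51090121e-02,  1.30363249e+00,
        2.81127120e-05,  1.43119090e+00]), 'qvel': array([ 0.00031131, -0.00329305,  0.00512292,  0.0011023 ,  0.00098111,
        0.0007079 ]), 'tau': array([ 2.03601645e-03, -4.81724095e+01,  2.99244064e+01,  1.27310501e-02,
       -1.39054205e-04, -1.33612023e-06]), 'tcp_pos': array([ 0.19102627, -0.54185341,  0.23049145]), 'orientation': array([-8.37990728e-04,  9.85682993e-01,  1.68607041e-01, -1.09261020e-05]), 'wrist_force': array([ 0.3932426 , -0.23359261, -0.60325814]), 'ft_torque': array([ 0.00955766, -0.00690089, -0.00648883]), 'grip_force': 0.0, 'finger_gap': 0.08583992999842928}
```

View pics/scene0.png

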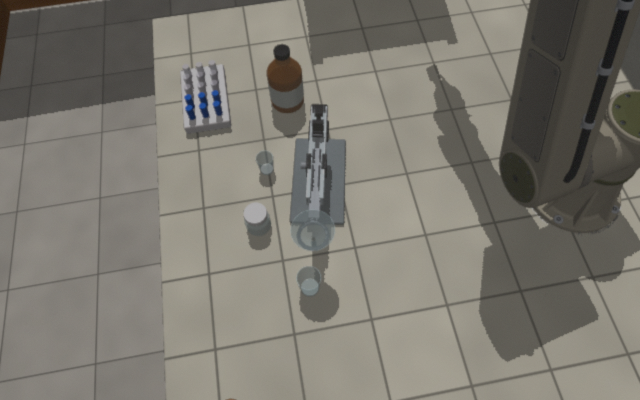

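View pics/top0.png

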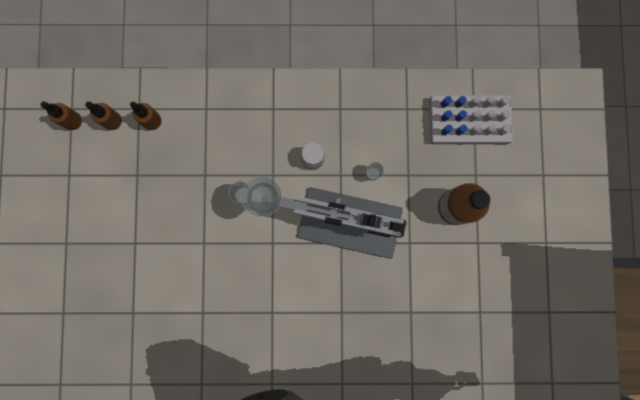

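The stand is at about (350,222) in the top view with the slide pointing left. The button is near (372,221) and the beaker near (240,192). I'll enlarge both views.

Run:
```python
import cv2
a=cv2.imread("pics/top0.png")[170:260,270:430]; b=cv2.imread("pics/scene0.png")[90:250,270:370]
cv2.imwrite("pics/c1.png",cv2.resize(a,None,fx=5,fy=5,interpolation=2))
cv2.imwrite("pics/c2.png",cv2.resize(b[:120],None,fx=5,fy=5,interpolation=2))
```

```text
(no output)
```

View pics/c1.png

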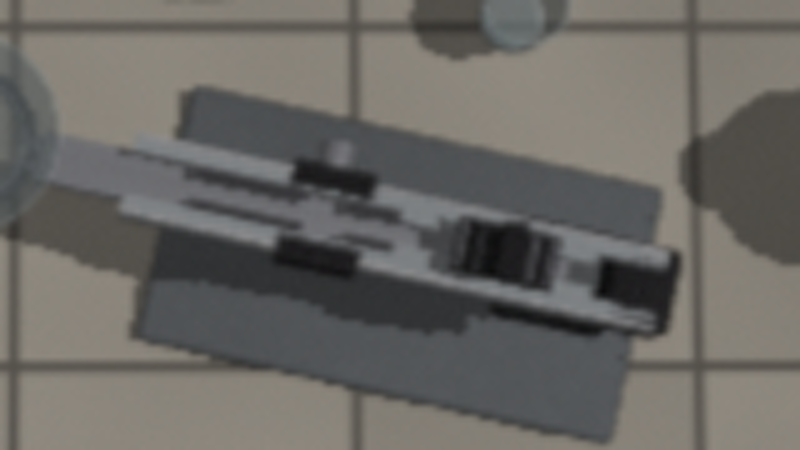

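View pics/c2.png

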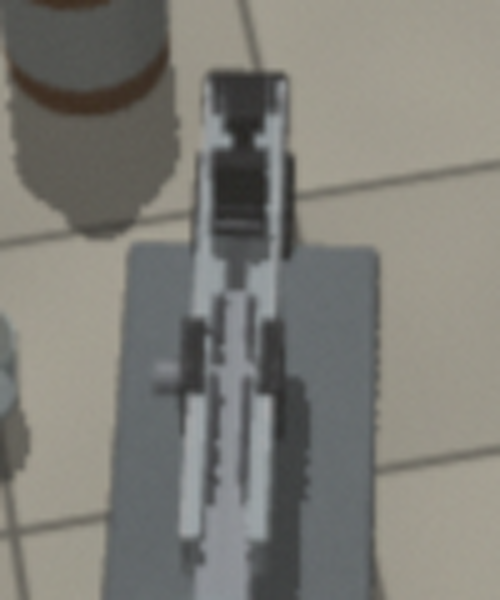

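```bash
cat > h.py <<'E'
from workcell import env
import numpy as np, cv2
def cal(n):
    c=env.get_calibration(n); f=200/np.tan(np.radians(c["vertical_fov"]/2))
    return np.array([[f,0,c["cx"]],[0,f,c["cy"]],[0,0,1]]),np.array(c["rvec"]),np.array(c["tvec"])
def atz(n,u,z):
    K,r,t=cal(n);R=cv2.Rodrigues(r)[0];C=-R.T@t
    d=R.T@np.linalg.inv(K)@np.array([u[0],u[1],1.]);return C+d*(z-C[2])/d[2]
def proj(n,p):
    K,r,t=cal(n);return cv2.projectPoints(np.atleast_2d(np.array(p,float)),r,t,K,None)[0][:,0]
E
python3 - <<'E'
from h import *
T=lambda x,y:(270+x/5-.4,170+y/5-.4)
S=lambda x,y:(270+x/5-.4,90+y/5-.4)
for nm,n,u,z in [("front","top",T(128,173),.17),("rear","top",T(674,292),.17),("front","scene",S(224,540),.17),("rear","scene",S(246,73),.17),
 ("plate","top",T(507,252),.184),("platefront","scene",S(239,220),.184),("sleeve","top",T(325,215),.172),("sleeve","scene",S(231,355),.172),
 ("sb","top",(374,173),.0),("bottle","scene",(288,105),0),("jar","top",(313,160),.07)]:
    print(nm,n,atz(n,u,z).round(4))
E
```

```text
front top [ 0.632  -0.0152  0.17  ]
rear top [ 0.5803 -0.2498  0.17  ]
front scene [ 0.6317 -0.0121  0.17  ]
rear scene [ 0.58   -0.2455  0.17  ]
plate top [ 0.5967 -0.1764  0.184 ]
platefront scene [ 0.5989 -0.1572  0.184 ]
sleeve top [ 0.6136 -0.0999  0.172 ]
sleeve scene [ 0.6134 -0.0978  0.172 ]
sb top [ 0.7273 -0.2095  0.    ]
bottle scene [ 0.642  -0.3906  0.    ]
jar top [ 0.7473 -0.0555  0.07  ]
```

Call:
servo_tool(
  increments=[
    {"grip": 1,"x": 33,"y": -13,"z": -2},
    {"grip": 1,"x": 33,"y": -13,"z": -2},
    {"grip": 1,"x": 33,"y": -13,"z": -2},
    {"grip": 1,"x": 33,"y": -13,"z": -2},
    {"grip": 1,"x": 33,"y": -13,"z": -2},
  ],
  grip_force=30,
)

```text
invalid input at $.increments[0]: expected keys grip, x, y, z, roll
```

Call:
servo_tool(
  increments=[
    {"grip": 1,"x": 33,"y": -13,"z": -2},
    {"grip": 1,"x": 33,"y": -13,"z": -2},
    {"grip": 1,"x": 33,"y": -13,"z": -2},
    {"grip": 1,"x": 33,"y": -13,"z": -2},
    {"grip": 1,"x": 33,"y": -13,"z": -2},
  ],
)

```text
invalid input at $.increments[0]: expected keys grip, x, y, z, roll
```

Call:
servo_tool(
  increments=[
    {"grip": 1,"x": 33,"y": -13,"z": -2},
    {"grip": 1,"x": 33,"y": -13,"z": -2},
    {"grip": 1,"x": 33,"y": -13,"z": -2},
    {"grip": 1,"x": 33,"y": -13,"z": -2},
    {"grip": 1,"x": 32,"y": -13,"z": 0},
  ],
)

```text
invalid input at $.increments[0]: expected keys grip, x, y, z, roll
```

Call:
servo_tool(
  increments=[
    {"grip": 1,"roll": -7},
    {"grip": 1,"roll": -7},
    {"grip": 1,"roll": -7},
    {"grip": 1,"roll": -7},
    {"grip": 1,"roll": -7},
  ],
)

```text
invalid input at $.increments[0]: expected keys grip, x, y, z, roll
```

Call:
servo_tool(
  increments=[
    {"grip": 1,"roll": -7},
    {"grip": 1,"roll": -7},
    {"grip": 1,"roll": -7},
    {"grip": 1,"roll": -2},
    {"grip": 1},
  ],
)

```text
invalid input at $.increments[0]: expected keys grip, x, y, z, roll
```

Call:
servo_tool(
  increments=[
    {"grip": 1,"x": 33,"y": -13,"z": -2,"roll": 0},
    {"grip": 1,"x": 33,"y": -13,"z": -2,"roll": 0},
    {"grip": 1,"x": 33,"y": -13,"z": -2,"roll": 0},
    {"grip": 1,"x": 33,"y": -13,"z": -2,"roll": 0},
    {"grip": 1,"x": 33,"y": -13,"z": -2,"roll": 0},
  ],
  grip_force=30,
)

```text
clock: 0.52
tcp_pos: [0.3259, -0.4248, 0.241]
orientation: [-0.0, 0.986, 0.168, -0.0]
wrist_force: [0.9, -0.1, 0.1]
finger_gap: 0.0256
grip_force: 0.0
```

Call:
servo_tool(
  increments=[
    {"grip": 1,"x": 33,"y": -13,"z": -2,"roll": 0},
    {"grip": 1,"x": 33,"y": -13,"z": -2,"roll": 0},
    {"grip": 1,"x": 33,"y": -13,"z": -2,"roll": 0},
    {"grip": 1,"x": 33,"y": -13,"z": -2,"roll": 0},
    {"grip": 1,"x": 33,"y": -13,"z": -2,"roll": 0},
  ],
)

```text
clock: 0.93
tcp_pos: [0.46, -0.3085, 0.2511]
orientation: [-0.0, 0.986, 0.169, -0.0]
wrist_force: [0.5, -1.0, 0.0]
finger_gap: -0.0003
grip_force: 0.0
```

Call:
servo_tool(
  increments=[
    {"grip": 1,"x": 33,"y": -13,"z": -2,"roll": 0},
    {"grip": 1,"x": 33,"y": -13,"z": -2,"roll": 0},
    {"grip": 1,"x": 33,"y": -13,"z": -2,"roll": 0},
    {"grip": 1,"x": 33,"y": -13,"z": -2,"roll": 0},
    {"grip": 1,"x": 32,"y": -13,"z": 0,"roll": 0},
  ],
)

```text
clock: 1.35
tcp_pos: [0.5934, -0.1927, 0.2592]
orientation: [-0.0, 0.986, 0.169, -0.0]
wrist_force: [0.5, -0.7, -0.8]
finger_gap: -0.0001
grip_force: 0.0
```

Call:
servo_tool(
  increments=[
    {"grip": 1,"x": 0,"y": 0,"z": 0,"roll": -7},
    {"grip": 1,"x": 0,"y": 0,"z": 0,"roll": -7},
    {"grip": 1,"x": 0,"y": 0,"z": 0,"roll": -7},
    {"grip": 1,"x": 0,"y": 0,"z": 0,"roll": -7},
    {"grip": 1,"x": 0,"y": 0,"z": 0,"roll": -7},
  ],
)

```text
clock: 1.77
tcp_pos: [0.5921, -0.1939, 0.2586]
orientation: [-0.0, 0.888, 0.46, -0.0]
wrist_force: [-0.2, 0.3, 0.9]
finger_gap: 0.0004
grip_force: 0.0
```

Call:
servo_tool(
  increments=[
    {"grip": 1,"x": 0,"y": 0,"z": 0,"roll": -7},
    {"grip": 1,"x": 0,"y": 0,"z": 0,"roll": -7},
    {"grip": 1,"x": 0,"y": 0,"z": 0,"roll": -7},
    {"grip": 1,"x": 0,"y": 0,"z": 0,"roll": -2},
    {"grip": 1,"x": 0,"y": 0,"z": 0,"roll": 0},
  ],
)

```text
clock: 2.18
tcp_pos: [0.592, -0.1942, 0.2587]
orientation: [-0.0, 0.78, 0.626, -0.0]
wrist_force: [-0.2, -1.0, 0.7]
finger_gap: -0.0003
grip_force: 0.0
```

Call:
servo_tool(
  increments=[
    {"grip": 1,"x": 0,"y": 0,"z": 15,"roll": 0},
    {"grip": 1,"x": 0,"y": 0,"z": 15,"roll": 0},
    {"grip": 1,"x": 0,"y": 0,"z": 13,"roll": 0},
    {"grip": 1,"x": 0,"y": 0,"z": 0,"roll": 0},
  ],
)

```text
clock: 2.52
tcp_pos: [0.5906, -0.1935, 0.2129]
orientation: [-0.002, 0.781, 0.625, -0.001]
wrist_force: [-0.9, -0.4, -1.0]
finger_gap: -0.0001
grip_force: 0.0
```

Run:
```python
from h import *
a=env.read_camera("top")[190:250,330:410,::-1]; b=env.read_camera("scene")[80:180,270:370,::-1]
a=cv2.resize(a,None,fx=5,fy=5,interpolation=2);b=cv2.resize(b,None,fx=4,fy=4,interpolation=2)
o=np.zeros((400,800,3),np.uint8);o[:300,:400]=a;o[:,400:]=b
cv2.imwrite("pics/d1.png",o);print(env.get_state()["tcp_pos"],proj("scene",[env.get_state()["tcp_pos"]]))
```

```text
[ 0.59176331 -0.19406068  0.21581315] [[317.29167129 110.51158398]]
```

View pics/d1.png

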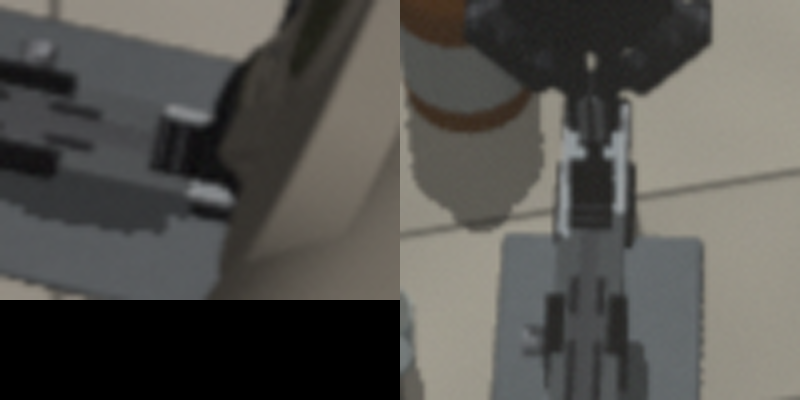

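The right half shows the closed fingertips (~590,130) lined up with the tube, just behind the fin (~590,185). Next I'll descend behind the fin.

Call:
servo_tool(
  increments=[
    {"grip": 1,"x": 0,"y": 0,"z": 5,"roll": 0},
    {"grip": 1,"x": 0,"y": 0,"z": 5,"roll": 0},
    {"grip": 1,"x": 0,"y": 0,"z": 4,"roll": 0},
    {"grip": 1,"x": 0,"y": 0,"z": 0,"roll": 0},
  ],
)

```text
clock: 2.95
tcp_pos: [0.5919, -0.1942, 0.2015]
orientation: [-0.0, 0.78, 0.625, -0.0]
wrist_force: [-0.2, -0.1, -1.2]
finger_gap: 0.0001
grip_force: 0.0
```

Call:
servo_tool(
  increments=[
    {"grip": 1,"x": 0,"y": 0,"z": 5,"roll": 0},
    {"grip": 1,"x": 0,"y": 0,"z": 5,"roll": 0},
    {"grip": 1,"x": 0,"y": 0,"z": 4,"roll": 0},
    {"grip": 1,"x": 0,"y": 0,"z": 0,"roll": 0},
    {"grip": 1,"x": 0,"y": 0,"z": 0,"roll": 0},
  ],
)

```text
clock: 3.37
tcp_pos: [0.592, -0.1941, 0.1878]
orientation: [-0.0, 0.78, 0.625, -0.0]
wrist_force: [-0.0, -0.6, 0.1]
finger_gap: 0.0
grip_force: 0.0
```

Call:
servo_tool(
  increments=[
    {"grip": 1,"x": 0,"y": 0,"z": 2,"roll": 0},
    {"grip": 1,"x": 0,"y": 0,"z": 2,"roll": 0},
    {"grip": 1,"x": 0,"y": 0,"z": 1,"roll": 0},
    {"grip": 1,"x": 0,"y": 0,"z": 0,"roll": 0},
    {"grip": 1,"x": 0,"y": 0,"z": 0,"roll": 0},
  ],
)

```text
clock: 3.78
tcp_pos: [0.5924, -0.1944, 0.184]
orientation: [0.001, 0.78, 0.625, 0.0]
wrist_force: [-0.0, 0.5, 3.7]
finger_gap: 0.0
grip_force: 2.0
```

Call:
servo_tool(
  increments=[
    {"grip": 1,"x": 0,"y": 0,"z": 2,"roll": 0},
    {"grip": 1,"x": 0,"y": 0,"z": 2,"roll": 0},
    {"grip": 1,"x": 0,"y": 0,"z": 1,"roll": 0},
    {"grip": 1,"x": 0,"y": 0,"z": 0,"roll": 0},
    {"grip": 1,"x": 0,"y": 0,"z": 0,"roll": 0},
  ],
)

```text
clock: 4.2
tcp_pos: [0.5925, -0.1944, 0.1788]
orientation: [0.001, 0.78, 0.625, 0.0]
wrist_force: [-1.2, -0.1, 5.4]
finger_gap: 0.0
grip_force: 3.1
```

Call:
servo_tool(
  increments=[
    {"grip": 1,"x": 0,"y": 0,"z": 0.7,"roll": 0},
    {"grip": 1,"x": 0,"y": 0,"z": 0,"roll": 0},
    {"grip": 1,"x": 1.5,"y": 0,"z": 0,"roll": 0},
    {"grip": 1,"x": 1.5,"y": 0,"z": 0,"roll": 0},
    {"grip": 1,"x": 1,"y": 0,"z": 0,"roll": 0},
  ],
)

```text
clock: 4.62
tcp_pos: [0.5932, -0.1911, 0.1783]
orientation: [0.001, 0.781, 0.625, -0.0]
wrist_force: [-2.6, -1.1, 5.3]
finger_gap: -0.0002
grip_force: 3.2
```

Call:
servo_tool(
  increments=[
    {"grip": 1,"x": 1,"y": 0,"z": 0,"roll": 0},
    {"grip": 1,"x": 1,"y": 0,"z": 0,"roll": 0},
    {"grip": 1,"x": 1,"y": 0,"z": 0,"roll": 0},
    {"grip": 1,"x": 1,"y": 0,"z": 0,"roll": 0},
    {"grip": 1,"x": 0,"y": 0,"z": 0,"roll": 0},
  ],
)

```text
clock: 5.03
tcp_pos: [0.5941, -0.1871, 0.1784]
orientation: [0.001, 0.78, 0.625, -0.0]
wrist_force: [-1.2, -0.8, 6.5]
finger_gap: -0.0
grip_force: 3.2
```

Call:
servo_tool(
  increments=[
    {"grip": 1,"x": 1,"y": 0,"z": 0,"roll": 0},
    {"grip": 1,"x": 1,"y": 0,"z": 0,"roll": 0},
    {"grip": 1,"x": 1,"y": 0,"z": 0,"roll": 0},
    {"grip": 1,"x": 1,"y": 0,"z": 0,"roll": 0},
    {"grip": 1,"x": 1,"y": 0,"z": 0,"roll": 0},
  ],
)

```text
clock: 5.45
tcp_pos: [0.5952, -0.1824, 0.1783]
orientation: [0.001, 0.781, 0.625, -0.0]
wrist_force: [-2.5, -1.1, 6.7]
finger_gap: 0.0001
grip_force: 3.2
```

Call:
servo_tool(
  increments=[
    {"grip": 1,"x": 2,"y": 0,"z": 0,"roll": 0},
    {"grip": 1,"x": 2,"y": 0,"z": 0,"roll": 0},
    {"grip": 1,"x": 2,"y": 0,"z": 0,"roll": 0},
    {"grip": 1,"x": 2,"y": 0,"z": 0,"roll": 0},
    {"grip": 1,"x": 2,"y": 0,"z": 0,"roll": 0},
  ],
)

```text
clock: 5.87
tcp_pos: [0.5974, -0.1726, 0.1783]
orientation: [0.001, 0.781, 0.625, -0.0]
wrist_force: [-2.0, -3.1, 6.5]
finger_gap: 0.0
grip_force: 3.2
```

Call:
servo_tool(
  increments=[
    {"grip": 1,"x": 3,"y": 0,"z": 0,"roll": 0},
    {"grip": 1,"x": 3,"y": 0,"z": 0,"roll": 0},
    {"grip": 1,"x": 3,"y": 0,"z": 0,"roll": 0},
    {"grip": 1,"x": 3,"y": 0,"z": 0,"roll": 0},
    {"grip": 1,"x": 2,"y": 0,"z": 0,"roll": 0},
  ],
)

```text
clock: 6.28
tcp_pos: [0.6005, -0.1588, 0.1783]
orientation: [0.001, 0.78, 0.625, -0.0]
wrist_force: [-2.3, -2.2, 6.6]
finger_gap: -0.0001
grip_force: 3.2
```

Run:
```python
from h import *
a=env.read_camera("top")[150:270,190:410,::-1]; b=env.read_camera("scene")[90:260,270:370,::-1]
a=cv2.resize(a,None,fx=2,fy=2,interpolation=2);b=cv2.resize(b,None,fx=3.4,fy=3.4,interpolation=2)
o=np.zeros((578,780,3),np.uint8);o[:240,:440]=a;o[:,440:]=b
cv2.imwrite("pics/e1.png",o);s=env.get_state();print(s["tcp_pos"],s["wrist_force"])
```

```text
[ 0.60053401 -0.15847505  0.17832508] [-1.66298214 -1.14581552  7.18501325]
```

View pics/e1.png

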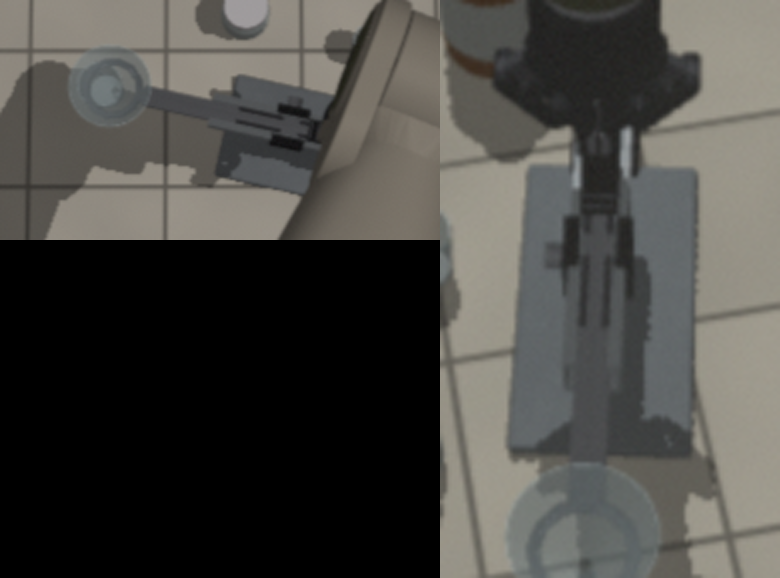

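The funnel in the top view has moved from x≈262 to x≈244 px, so the arm is off the home hole. I'll lift clear of the plate so the button is free to rise, then push only on the fin.

Call:
servo_tool(
  increments=[
    {"grip": 1,"x": 0,"y": 0,"z": -5,"roll": 0},
    {"grip": 1,"x": 0,"y": 0,"z": -5,"roll": 0},
    {"grip": 1,"x": 0,"y": 0,"z": -3,"roll": 0},
    {"grip": 1,"x": 0,"y": 0,"z": 0,"roll": 0},
    {"grip": 1,"x": 0,"y": 0,"z": 0,"roll": 0},
  ],
)

```text
clock: 6.8
tcp_pos: [0.6003, -0.1581, 0.1904]
orientation: [-0.0, 0.78, 0.625, -0.0]
wrist_force: [-0.3, -0.2, 0.1]
finger_gap: -0.0002
grip_force: 0.0
```

Call:
servo_tool(
  increments=[
    {"grip": 1,"x": 2,"y": 0,"z": 0,"roll": 0},
    {"grip": 1,"x": 2,"y": 0,"z": 0,"roll": 0},
    {"grip": 1,"x": 2,"y": 0,"z": 0,"roll": 0},
    {"grip": 1,"x": 2,"y": 0,"z": 0,"roll": 0},
    {"grip": 1,"x": 1,"y": 0,"z": 0,"roll": 0},
  ],
)

```text
clock: 7.22
tcp_pos: [0.6019, -0.1503, 0.1902]
orientation: [0.0, 0.781, 0.625, -0.001]
wrist_force: [-0.9, -5.2, -0.9]
finger_gap: -0.0001
grip_force: 2.7
```

Call:
servo_tool(
  increments=[
    {"grip": 1,"x": 1,"y": 0,"z": 0,"roll": 0},
    {"grip": 1,"x": 1,"y": 0,"z": 0,"roll": 0},
    {"grip": 1,"x": 1,"y": 0,"z": 0,"roll": 0},
    {"grip": 1,"x": 1,"y": 0,"z": 0,"roll": 0},
    {"grip": 1,"x": 0,"y": 0,"z": 0,"roll": 0},
  ],
)

```text
clock: 7.63
tcp_pos: [0.6028, -0.1463, 0.1902]
orientation: [0.0, 0.781, 0.625, -0.001]
wrist_force: [-0.8, -4.9, -0.8]
finger_gap: 0.0001
grip_force: 2.5
```

Call:
servo_tool(
  increments=[
    {"grip": 1,"x": 1,"y": 0,"z": 0,"roll": 0},
    {"grip": 1,"x": 1,"y": 0,"z": 0,"roll": 0},
    {"grip": 1,"x": 1,"y": 0,"z": 0,"roll": 0},
    {"grip": 1,"x": 1,"y": 0,"z": 0,"roll": 0},
    {"grip": 1,"x": 1,"y": 0,"z": 0,"roll": 0},
  ],
)

```text
clock: 8.05
tcp_pos: [0.6038, -0.1416, 0.1902]
orientation: [0.0, 0.781, 0.625, -0.001]
wrist_force: [-1.6, -6.7, -0.8]
finger_gap: 0.0001
grip_force: 2.8
```

Call:
servo_tool(
  increments=[
    {"grip": 1,"x": 1,"y": 0,"z": 0,"roll": 0},
    {"grip": 1,"x": 1,"y": 0,"z": 0,"roll": 0},
    {"grip": 1,"x": 1,"y": 0,"z": 0,"roll": 0},
  ],
)

```text
clock: 8.3
tcp_pos: [0.6045, -0.1387, 0.1902]
orientation: [0.0, 0.781, 0.625, -0.001]
wrist_force: [-0.8, -5.7, -0.6]
finger_gap: -0.0006
grip_force: 2.8
```

Call:
servo_tool(
  increments=[
    {"grip": 1,"x": 1,"y": 0,"z": 0,"roll": 0},
    {"grip": 1,"x": 1,"y": 0,"z": 0,"roll": 0},
    {"grip": 1,"x": 1,"y": 0,"z": 0,"roll": 0},
  ],
)

```text
clock: 8.55
tcp_pos: [0.6051, -0.1358, 0.1901]
orientation: [0.0, 0.781, 0.625, -0.001]
wrist_force: [-0.4, -5.7, -1.9]
finger_gap: -0.0002
grip_force: 2.8
```

Call:
servo_tool(
  increments=[
    {"grip": 1,"x": 1,"y": 0,"z": 0,"roll": 0},
    {"grip": 1,"x": 1,"y": 0,"z": 0,"roll": 0},
  ],
)

```text
clock: 8.72
tcp_pos: [0.6056, -0.1338, 0.1902]
orientation: [0.0, 0.781, 0.625, -0.001]
wrist_force: [-2.4, -5.1, -0.5]
finger_gap: -0.0003
grip_force: 2.8
```

Call:
servo_tool(
  increments=[
    {"grip": 1,"x": 1,"y": 0,"z": 0,"roll": 0},
    {"grip": 1,"x": 1,"y": 0,"z": 0,"roll": 0},
    {"grip": 1,"x": 1,"y": 0,"z": 0,"roll": 0},
  ],
)

```text
clock: 8.97
tcp_pos: [0.6063, -0.1308, 0.1902]
orientation: [0.0, 0.781, 0.625, -0.001]
wrist_force: [0.1, -6.1, -1.9]
finger_gap: -0.0002
grip_force: 2.7
```

Call:
servo_tool(
  increments=[
    {"grip": 1,"x": 1,"y": 0,"z": 0,"roll": 0},
    {"grip": 1,"x": 1,"y": 0,"z": 0,"roll": 0},
    {"grip": 1,"x": 1,"y": 0,"z": 0,"roll": 0},
  ],
)

```text
clock: 9.22
tcp_pos: [0.6069, -0.1279, 0.1902]
orientation: [0.0, 0.781, 0.625, -0.001]
wrist_force: [-1.8, -5.2, -1.0]
finger_gap: 0.0001
grip_force: 2.7
```

Call:
servo_tool(
  increments=[
    {"grip": 1,"x": 1,"y": 0,"z": 0,"roll": 0},
    {"grip": 1,"x": 1,"y": 0,"z": 0,"roll": 0},
    {"grip": 1,"x": 1,"y": 0,"z": 0,"roll": 0},
  ],
)

```text
clock: 9.47
tcp_pos: [0.6076, -0.1249, 0.1902]
orientation: [0.0, 0.781, 0.625, -0.001]
wrist_force: [-1.9, -5.1, -1.0]
finger_gap: -0.0
grip_force: 2.7
```

Call:
servo_tool(
  increments=[
    {"grip": 1,"x": 1,"y": 0,"z": 0,"roll": 0},
    {"grip": 1,"x": 1,"y": 0,"z": 0,"roll": 0},
    {"grip": 1,"x": 0.5,"y": 0,"z": 0,"roll": 0},
  ],
)

```text
clock: 9.72
tcp_pos: [0.6082, -0.1224, 0.1903]
orientation: [0.0, 0.781, 0.625, -0.001]
wrist_force: [-1.2, -4.9, -0.8]
finger_gap: 0.0004
grip_force: 2.6
```

Call:
servo_tool(
  increments=[
    {"grip": 1,"x": 1,"y": 0,"z": 0,"roll": 0},
    {"grip": 1,"x": 1,"y": 0,"z": 0,"roll": 0},
    {"grip": 1,"x": 0.5,"y": 0,"z": 0,"roll": 0},
  ],
)

```text
clock: 9.97
tcp_pos: [0.6088, -0.1197, 0.1904]
orientation: [0.0, 0.781, 0.625, -0.001]
wrist_force: [-1.6, -5.0, -0.4]
finger_gap: 0.0001
grip_force: 2.4
```

Call:
servo_tool(
  increments=[
    {"grip": 1,"x": 1,"y": 0,"z": 0,"roll": 0},
    {"grip": 1,"x": 1,"y": 0,"z": 0,"roll": 0},
  ],
)

```text
clock: 10.13
tcp_pos: [0.6095, -0.1168, 0.1906]
orientation: [-0.0, 0.78, 0.625, 0.0]
wrist_force: [-1.0, -1.7, 0.2]
finger_gap: 0.0002
grip_force: 1.0
```

Call:
servo_tool(
  increments=[
    {"grip": 1,"x": 1,"y": 0,"z": 0,"roll": 0},
    {"grip": 1,"x": 0,"y": 0,"z": 0,"roll": 0},
  ],
)

```text
clock: 10.3
tcp_pos: [0.6098, -0.1155, 0.1906]
orientation: [-0.0, 0.78, 0.626, 0.0]
wrist_force: [0.3, -1.9, 0.2]
finger_gap: -0.0
grip_force: 0.6
```

Call:
servo_tool(
  increments=[
    {"grip": 1,"x": 1,"y": 0,"z": 0,"roll": 0},
    {"grip": 1,"x": 0,"y": 0,"z": 0,"roll": 0},
  ],
)

```text
clock: 10.47
tcp_pos: [0.6099, -0.1147, 0.1906]
orientation: [-0.0, 0.78, 0.625, 0.0]
wrist_force: [0.6, -1.4, -0.9]
finger_gap: 0.0
grip_force: 0.6
```

Call:
servo_tool(
  increments=[
    {"grip": 1,"x": 1,"y": 0,"z": 0,"roll": 0},
    {"grip": 1,"x": 0,"y": 0,"z": 0,"roll": 0},
  ],
)

```text
clock: 10.63
tcp_pos: [0.6101, -0.1142, 0.1906]
orientation: [0.0, 0.78, 0.625, -0.0]
wrist_force: [-0.4, -3.1, -0.8]
finger_gap: 0.0003
grip_force: 1.3
```

Call:
servo_tool(
  increments=[
    {"grip": 1,"x": 1,"y": 0,"z": 0,"roll": 0},
    {"grip": 1,"x": 0,"y": 0,"z": 0,"roll": 0},
  ],
)

```text
clock: 10.8
tcp_pos: [0.6101, -0.1141, 0.1906]
orientation: [0.001, 0.781, 0.625, -0.001]
wrist_force: [-1.2, -5.5, -0.8]
finger_gap: 0.0001
grip_force: 2.7
```

The arm has stopped moving and the force is building, so it is caught. I'll back off and lift away.

Call:
servo_tool(
  increments=[
    {"grip": 1,"x": -3,"y": 0,"z": 0,"roll": 0},
    {"grip": 1,"x": -5,"y": 0,"z": 0,"roll": 0},
    {"grip": 1,"x": -2,"y": 0,"z": -10,"roll": 0},
    {"grip": 1,"x": 0,"y": 0,"z": -20,"roll": 0},
    {"grip": 1,"x": 0,"y": 0,"z": -30,"roll": 0},
  ],
)

```text
clock: 11.22
tcp_pos: [0.6066, -0.1225, 0.2492]
orientation: [-0.002, 0.78, 0.625, -0.001]
wrist_force: [-0.1, -0.9, 0.5]
finger_gap: 0.0002
grip_force: 0.0
```

Call:
servo_tool(
  increments=[
    {"grip": 1,"x": -30,"y": 0,"z": -20,"roll": 0},
    {"grip": 1,"x": -30,"y": 0,"z": -10,"roll": 0},
    {"grip": 1,"x": -30,"y": 20,"z": 0,"roll": 0},
    {"grip": 1,"x": 0,"y": 0,"z": 0,"roll": 0},
  ],
)

```text
clock: 11.55
tcp_pos: [0.6094, -0.2208, 0.2816]
orientation: [0.002, 0.782, 0.624, 0.0]
wrist_force: [-1.5, 0.6, -1.2]
finger_gap: -0.0002
grip_force: 0.0
```

Run:
```python
from h import *
a=env.read_camera("top")[150:270,190:410,::-1]; b=env.read_camera("scene")[90:210,270:370,::-1]
a=cv2.resize(a,None,fx=2,fy=2,interpolation=2);b=cv2.resize(b,None,fx=3.6,fy=3.6,interpolation=2)
# project expected plate top corners for up / 4 mm down, slide .078
d=np.array([.2156,.9765,0]);n=np.array([-.9765,.2156,0]);h=np.array([.5965,-.1745,0])
for s in(.077,.079):
  for z in(.206,.202): print(s,z,[(440+(q[0]-270)*3.6,(q[1]-90)*3.6) for q in proj("scene",[h+d*(s+5e-3*k)+np.array([0,0,z]) for k in(-1,1)])])
o=np.zeros((432,800,3),np.uint8);o[:240,:440]=a;o[:,440:]=b
cv2.imwrite("pics/f1.png",o);s=env.get_state();print(s["tcp_pos"],s["wrist_force"])
```

```text
0.077 0.206 [(np.float64(603.7922066368408), np.float64(213.51886507314208)), (np.float64(603.0941025842928), np.float64(228.23727488657636))]
0.077 0.202 [(np.float64(603.9710287205041), np.float64(217.2912320046887)), (np.float64(603.2762142384937), np.float64(231.97427427100806))]
0.079 0.206 [(np.float64(603.6530891238862), np.float64(216.45193581011344)), (np.float64(602.9537234103163), np.float64(231.19694573266554))]
0.079 0.202 [(np.float64(603.8325649742097), np.float64(220.2172922579361)), (np.float64(603.1364992400231), np.float64(234.92677638617866))]
[ 0.60812966 -0.21654455  0.28068196] [-0.31072581  0.11245854 -0.43078903]
```

View pics/f1.png

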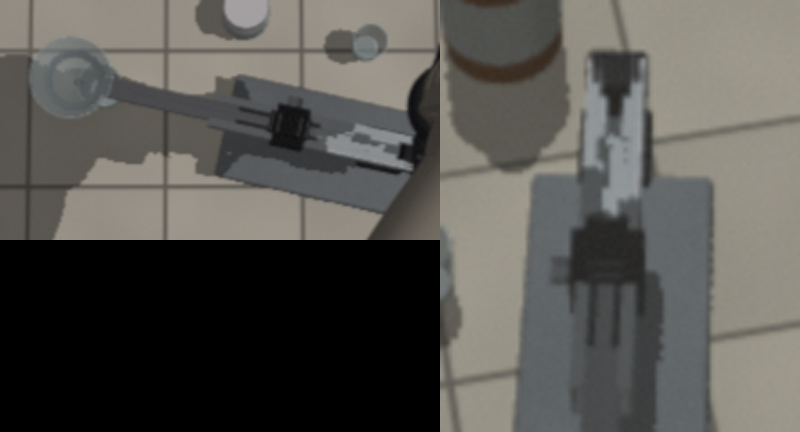

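The button now sits in the sleeve (scene crop ~(605,250)), the funnel is over the beaker, and all glassware is standing. The last push only reached sliding-friction level, so I'll go back and push a little harder to confirm the lock.

Call:
servo_tool(
  increments=[
    {"grip": 1,"x": 30,"y": -20,"z": 0,"roll": 0},
    {"grip": 1,"x": 30,"y": 0,"z": 10,"roll": 0},
    {"grip": 1,"x": 30,"y": 0,"z": 20,"roll": 0},
    {"grip": 1,"x": 0,"y": 0,"z": 30,"roll": 0},
    {"grip": 1,"x": 0,"y": 0,"z": 0,"roll": 0},
  ],
)

```text
clock: 12.07
tcp_pos: [0.6049, -0.1189, 0.2154]
orientation: [-0.004, 0.779, 0.627, -0.002]
wrist_force: [-0.9, 0.4, -1.2]
finger_gap: -0.0003
grip_force: 0.0
```

Call:
servo_tool(
  increments=[
    {"grip": 1,"x": 0,"y": 0,"z": 20,"roll": 0},
    {"grip": 1,"x": 2,"y": 0,"z": 10,"roll": 0},
    {"grip": 1,"x": 0,"y": 0,"z": 0,"roll": 0},
    {"grip": 1,"x": 2,"y": 0,"z": 0,"roll": 0},
    {"grip": 1,"x": 2,"y": 0,"z": 0,"roll": 0},
  ],
)

```text
clock: 12.48
tcp_pos: [0.61, -0.1176, 0.192]
orientation: [0.001, 0.781, 0.625, 0.0]
wrist_force: [0.3, -0.7, -0.6]
finger_gap: 0.0002
grip_force: 0.0
```

Call:
servo_tool(
  increments=[
    {"grip": 1,"x": 1,"y": 0,"z": 0,"roll": 0},
    {"grip": 1,"x": 1,"y": 0,"z": 0,"roll": 0},
    {"grip": 1,"x": 1,"y": 0,"z": 0,"roll": 0},
    {"grip": 1,"x": 1,"y": 0,"z": 0,"roll": 0},
    {"grip": 1,"x": 0,"y": 0,"z": 0,"roll": 0},
  ],
)

```text
clock: 12.9
tcp_pos: [0.6105, -0.1143, 0.1914]
orientation: [0.001, 0.781, 0.625, -0.0]
wrist_force: [-1.9, -3.9, 3.6]
finger_gap: 0.0003
grip_force: 2.2
```

Call:
servo_tool(
  increments=[
    {"grip": 1,"x": 0.7,"y": 0,"z": 0,"roll": 0},
    {"grip": 1,"x": 0,"y": 0,"z": 0,"roll": 0},
    {"grip": 1,"x": 0,"y": 0,"z": 0,"roll": 0},
  ],
)

```text
clock: 13.15
tcp_pos: [0.6105, -0.1142, 0.1914]
orientation: [0.001, 0.781, 0.625, -0.001]
wrist_force: [-1.2, -6.2, 4.1]
finger_gap: 0.0001
grip_force: 3.2
```

Call:
servo_tool(
  increments=[
    {"grip": 1,"x": 0.7,"y": 0,"z": 0,"roll": 0},
    {"grip": 1,"x": 0.5,"y": 0,"z": 0,"roll": 0},
    {"grip": 1,"x": 0,"y": 0,"z": 0,"roll": 0},
  ],
)

```text
clock: 13.4
tcp_pos: [0.6105, -0.1141, 0.1914]
orientation: [0.002, 0.781, 0.625, -0.002]
wrist_force: [-2.8, -9.6, 3.4]
finger_gap: -0.0002
grip_force: 4.9
```

At 10 N the arm does not move, so it is locked. I'll back off and hand in.

Call:
servo_tool(
  increments=[
    {"grip": 1,"x": -4,"y": 0,"z": 0,"roll": 0},
    {"grip": 1,"x": -6,"y": 0,"z": 0,"roll": 0},
    {"grip": 1,"x": -1,"y": 0,"z": -10,"roll": 0},
    {"grip": 1,"x": 0,"y": 0,"z": -30,"roll": 0},
    {"grip": 1,"x": 0,"y": 0,"z": -30,"roll": 0},
  ],
)

```text
clock: 13.82
tcp_pos: [0.6071, -0.1215, 0.2602]
orientation: [-0.002, 0.78, 0.625, -0.001]
wrist_force: [0.3, -0.6, 1.3]
finger_gap: -0.0001
grip_force: 0.0
```

Call:
servo_tool(
  increments=[
    {"grip": 1,"x": 0,"y": 0,"z": -10,"roll": 0},
    {"grip": 1,"x": 0,"y": 0,"z": 0,"roll": 0},
    {"grip": 1,"x": 0,"y": 0,"z": 0,"roll": 0},
  ],
)

```text
clock: 14.07
tcp_pos: [0.6087, -0.122, 0.271]
orientation: [0.0, 0.78, 0.625, 0.0]
wrist_force: [0.1, -0.0, -0.5]
finger_gap: -0.0002
grip_force: 0.0
```

```bash
python3 -c "
from workcell import env
s=env.get_state();print(s['tcp_pos'],s['wrist_force']);print(env.hand_in())"
```

```text
[ 0.60869408 -0.1220242   0.27095161] [ 0.13108257 -0.01476394 -0.4658087 ]
the job is handed in; nothing more can be done
None
```

The arm is out about 77 mm and locked in the sleeve's hole: it did not move under a 10 N push. The glassware was standing in the last picture, the gripper is clear, and the job was handed in at about 14 s; no verdict came back, and I judged the button to be up from the lock rather than by measuring its height.

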